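Clear the brush and rack the tub

TASK

The empty well of the wooden jar rack is blocked by the thick brush lying across it. Lift the brush off and lay it down on the light box, clear of the rack; then take the opaque white tub from among the containers on the right and stand it upright in that well, right down on the well's floor. Set both down gently rather than dropping them, and leave the jar already in the rack where it is.

Things in the scene. Friction and masses are not known exactly. Their poses are not given: they have to be found in the camera images.
- rack: Wooden jar rack, fixed, 100 (x) x 230 (y) x 30 mm high; origin at the centre of its underside, on the light box top (z = 0). Two round wells in its top at x = 0, y = -60 and +60 mm in its frame, 72 mm across, floor 15 mm above the light box, mouths chamfered. One holds the rack jar; the other, under the brush, is empty: which is which varies. Turned up to 15 degrees.
- brush: Thick brush, 189 mm long, about 65 g, lying on the rack's top across the empty well, head away from the robot. Origin at the centre of its underside, y along it: grey head y -94 to -40 mm (36 wide, 39 high), pale ferrule -42 to -15 (32 wide and high), black handle to +94 (at most 24 wide). Grip near y = -20, where it balances. Room to lay it: world x 0.40 to 0.66, y 0.30 to 0.42.
- tub: Opaque white tub with fixed white lid, 56 mm across, 66 mm high, about 140 g, upright on the light box at the right; origin at the centre of its underside. Straight body up to 56 mm, lid 54 mm across. It changes places with three glass containers that stay: tall jar 60 x 88, slim jar 50 x 80 (both white lids), stoppered flask 47 x 81; centres 110 mm or more apart.
- rack_jar: Clear glass jar with a white lid, 58 mm across, 70 mm high, standing upright in the rack's other well; origin at the centre of its underside. It stays there.
Mind the look-alikes: they are no part of the job. What is shaped like the tub but blue, orange or red is not meant.

How it is judged:
By the outcome, as a careful person would: the job done as asked, in the order asked, and still so for the second after the job is handed in, with the robot touching nothing.
It also fails if it takes over 54 s, if anything falls off the work surface, if the arm or the gripper's body presses on something with over 40 N, if the wrist force passes 120 N, or if a joint passes its speed limit or range.

ROBOT

A 6-joint arm with a two-finger parallel gripper is mounted at the origin on a cart in front of the work surface, level with it; the furniture and walls round the work are solid. World frame = base frame: x ahead of the robot, y to its left, z up, the work surface at z = 0. Lengths are in m, angles in degrees, forces in N, time in s.
With the tool pointing down it reaches from about 0.25 to 0.725 m from the base axis. Payload 4 kg.
Tool frame: the origin (TCP) lies between the finger pads; the fingertips stand 17 mm ahead of it and the grasp point (between the pads) lies 2 mm behind it (arm.tip_extent is the distance from the TCP to the fingertips, in m); z points along the fingers, y is the line along which they close (so a half turn about z gives the same grasp; the last joint's range is limited). The gripper opens to 85 mm and grips with 20 to 120 N. Pads are 22 mm wide; open, the fingers measure 114 mm over their backs; the gripper's body (76 mm by 85 mm) begins 54 mm behind the grasp point. The pads swing forward as they close: fully open they stand 13 mm farther back than shut.
Start: joints at [-70.474, 13.785, 0.286, 76.501, 0, 90], TCP at [0.167, -0.471, 0.218] pointing down, gripper open.
Joint ranges: [-155.79, 155.79], [-60.16, 107.12], [-62.33, 73.08], [-114, 123.19], [-81.49, 82.49], [-180, 180]. Speed limits (degrees/s): [159.86, 159.86, 180, 180, 180, 180].

INTERFACE

Orientations are given as [roll, pitch, yaw] about the fixed x, y, z axes, in that order (R = Rz(yaw) Ry(pitch) Rx(roll)).
In Python, from bench import arm gives the robot as it stands. The module is installed in compiled form; this text tells all that it offers.
- The arm moves only by the shell command python3 -m inch 'ROWS' [OPENING] [FORCE]. ROWS is JSON, one flat list of numbers, 4 for each row, row after row: the shift along the tool's x, y, z in mm, then the turn about the tool's z in degrees. In form: [tx, ty, tz, roll, tx, ty, tz, roll, ...]. A call has 1 to 12 rows; each row shifts and turns the commanded pose from where the row before left it, along the tool's axes as they then stand; what a row does not reach is not made up. A row lasts 1/12 s, in which the tool goes at most 41.7 mm and 7.16 degrees, less where a joint would pass 70% of its speed; a pose out of reach is approached as far as the arm can. A call with a gripper value outside its range is refused whole. OPENING is the closure in counts, from 0 (fully open) to 255 (shut), set as the call begins (- or left out, the last holds). The fingers move at their own pace and stop on an object; FORCE is the grip in N (left out, the last holds). Time passes only in rows, so rows that do not move let the fingers close. It gives the time, the measured TCP pose, the force, the opening and the grip force at its end, in the units of the state.
- arm.read_state(): the state, without advancing time (a new reading comes with each control period).
- arm.camera(name): name is "scene" or "side" or "wrist"; returns the picture (384x512x3 uint8, red, green, blue); there is no depth.
- arm.camera_model(name): a dict with "camera_matrix" (3x3 intrinsics, pixels), "xyz" and "orientation" of the camera in the world. Camera axes: x right, y up, looking along -z (the intrinsics and any distortion apply to the point x, -y, -z); pixel columns grow to the right and rows downward; lengths in m; the calibration is good to about 2 mm. A picture is of the moment at which its call begins: read the wrist's pose just before it. camera_model takes no time and is no camera call; for the wrist camera it gives the pose at the moment of the call.
- arm.hand_in(): hands the job in; it is judged then, once.
The state is a dict: "time_s": time; "joint_positions": joint angles; "joint_velocities": joint speeds; "joint_torque": joint torques, N m; "ee_pos": TCP position; "tcp_rot": TCP orientation; "force": force on the tool from outside, world axes, zero at the start; "moment": the same for the moment, N m; "width": finger opening in m; "grip_force": force on a finger pad.
Only numpy, scipy, OpenCV 4.12 (cv2) and the standard library are available. Lean on these libraries where they do the work, as an engineer would, in place of code of your own. Each camera call takes 0.05 s, during which the arm holds its last target. There are 200 camera calls.

## Working session

There is one attempt and no reset: what is moved stays moved. The work goes in short steps, Python scripts to look and compute and a shell command to move; the robot and the scene stay as the last step left them, time stands still between calls to the robot, and variables do not carry over. Pictures are saved under pics/ and viewed, at most 10 in all, crops included, and the job is handed in when it is done.

```bash
mkdir -p pics
cat > h.py <<'E'
import numpy as np, cv2
from scipy.spatial.transform import Rotation as R
from bench import arm
def snap(name,fn):
    m=arm.camera_model(name); im=arm.camera(name); cv2.imwrite('pics/'+fn,im[:,:,::-1]); return m
def Rm(m): return R.from_euler('xyz',m['orientation'],degrees=True).as_matrix()
def ray(m,u,v,z):
    K=np.array(m['camera_matrix']); d=np.linalg.inv(K)@[u,v,1]; d=Rm(m)@(d*[1,-1,-1]); c=np.array(m['xyz'])
    return c+d*(z-c[2])/d[2]
def proj(m,p):
    q=(Rm(m).T@(np.array(p)-m['xyz']))*[1,-1,-1]; q=np.array(m['camera_matrix'])@q; return q[:2]/q[2]
E
python3 - <<'E'
from h import *
for n in ('scene','side'):
    m=snap(n,n+'0.png'); print(n,m)
a=cv2.imread('pics/scene0.png')
print(arm.read_state())
E
```

```text
scene {'camera_matrix': array([[372.3789434 ,   0.        , 252.25874087],
       [  0.        , 372.3789434 , 195.69344965],
       [  0.        ,   0.        ,   1.        ]]), 'xyz': array([-0.21050486,  0.49741687,  0.52884588]), 'orientation': array([  64.10597803,   -1.52111353, -126.62886476])}
side {'camera_matrix': array([[438.87208583,   0.        , 257.84274617],
       [  0.        , 438.87208583, 195.96797935],
       [  0.        ,   0.        ,   1.        ]]), 'xyz': array([-0.00682461,  0.82091241,  0.62922083]), 'orientation': array([  61.58429131,   -0.52079499, -147.14044036])}
{'time_s': 0.1, 'joint_positions': array([-7.04745699e+01,  1.38300713e+01,  2.22603011e-01,  7.65015136e+01,
       -5.25506229e-04,  9.00010555e+01]), 'joint_velocities': array([ 0.08165713, -0.05865592,  0.15528395,  0.07897479,  0.04684005,
        0.05165858]), 'joint_torque': array([ 1.05760279e-03, -3.73138618e+01,  2.53009701e+01,  1.08376236e-02,
       -1.07487719e-05,  9.47466276e-06]), 'ee_pos': array([ 0.16691621, -0.47070149,  0.21749071]), 'tcp_rot': array([-1.79891018e+02,  5.27512861e-04,  1.95243756e+01]), 'force': array([ 0.29227414,  0.23486444, -0.3862227 ]), 'moment': array([ 0.02658139, -0.0008438 ,  0.00455302]), 'grip_force': 0.0, 'width': 0.08534780962929818}
```

View pics/scene0.png

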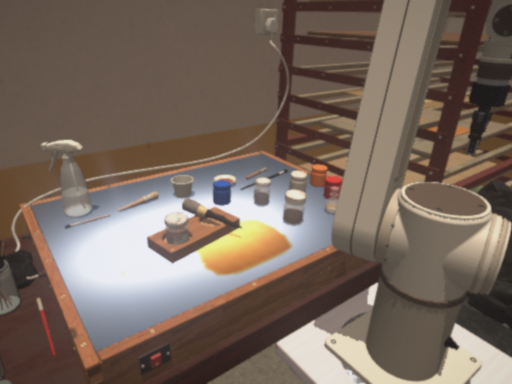

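View pics/side0.png

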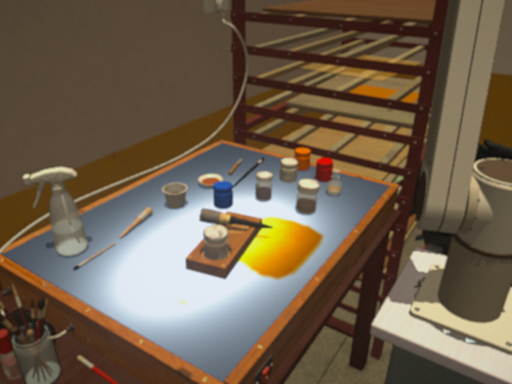

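The rack is around (220,248) in the side view, with the brush across its far well at about (235,218). Tub candidates in the side view are the white-lidded ones at (264,185), (289,169) and (308,196), plus the flask at (334,183). The blue (223,194), orange (303,158) and red (325,169) ones are decoys. I'll check this in a crop.

Run:
```python
from h import *
a=cv2.imread('pics/side0.png')[135:279,165:357]
cv2.imwrite('pics/c1.png',cv2.resize(a,None,fx=4.1666,fy=4.1666,interpolation=cv2.INTER_CUBIC))
```

```text
(no output)
```

View pics/c1.png

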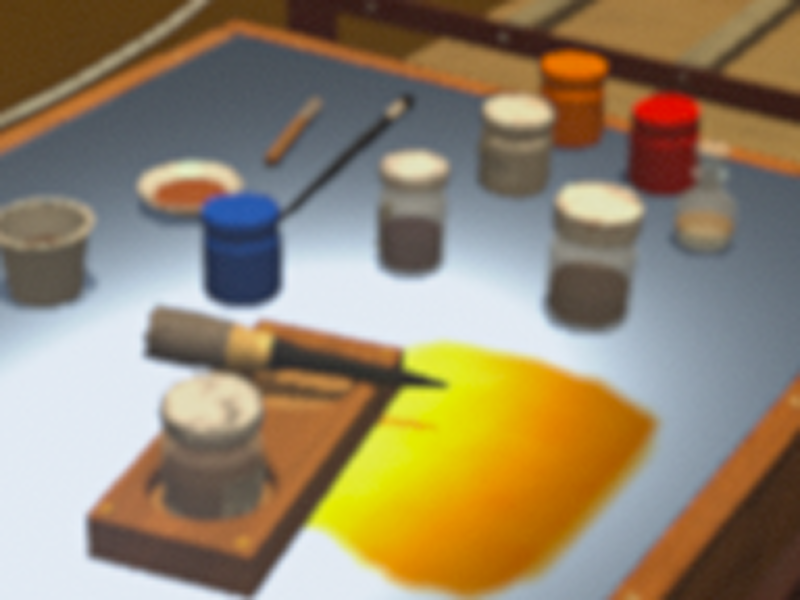

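The tub is the opaque white one at crop (515,143), shaped like the orange decoy. The slim jar (413,210), tall jar (595,255) and flask (705,215) are glass.

Run:
```python
from h import *
m=arm.camera_model('side')
f=lambda u,v,z:ray(m,165+u/4.1666-.38,135+v/4.1666-.38,z).round(4)[:2]
for n,u,v,z in [('lid',517,110,.066),('tubbot front/cen',514,178,.0),('rnl',90,515,.03),('rnr',250,560,.03),('rfr',402,352,.03),('rfl',258,322,.03),('jarlid',212,405,.085),('headend',152,335,.05),('fer L',230,350,.046),('fer R',271,352,.046),('tip',445,384,.042),('tallid',600,205,.088),('slimlid',414,167,.08),('blue',242,210,.066),('redlid',667,110,.066),('orange',575,67,.066)]:
    print(n,f(u,v,z))
```

```text
lid [ 0.5987 -0.3061]
tubbot front/cen [ 0.6069 -0.3217]
rnl [0.5635 0.2272]
rnr [0.4675 0.2108]
rfr [ 0.5135 -0.0104]
rfl [0.6106 0.0099]
jarlid [0.5219 0.1696]
headend [0.6348 0.0858]
fer L [0.5883 0.0682]
fer R [0.5661 0.0562]
tip [0.462  0.0229]
tallid [ 0.4542 -0.1582]
slimlid [ 0.5951 -0.1529]
blue [ 0.6714 -0.0556]
redlid [ 0.5039 -0.3702]
orange [ 0.6018 -0.4065]
```

```bash
cat >> h.py <<'E'
def go(p,yaw=None):
    s=arm.read_state(); M=R.from_euler('xyz',s['tcp_rot'],degrees=True).as_matrix()
    d=M.T@(np.array(p)-s['ee_pos'])*1000
    y=s['tcp_rot'][2]; print('d',d.round(1),'roll',None if yaw is None else round((y-yaw+90)%180-90,1),'j',s['joint_positions'].round(1),'F',s['force'].round(1),'t',s['time_s'])
E
python3 -c "
from h import *
go([.54,.045,.23],20)"
```

```text
d [ 524.  -361.4  -11.8] roll -0.5 j [-70.5  13.8   0.2  76.5  -0.   90. ] F [ 0.3  0.2 -0.4] t 0.1
```

```bash
python3 -m inch '[16,-11,-4,0,30,-21,-4,0,30,-21,-4,0,30,-21,0,0,30,-21,0,0,30,-21,0,0,30,-21,0,0,30,-21,0,0,30,-21,0,0,30,-21,0,0,30,-21,0,0,30,-21,0,0]' 80 40
python3 -c "
from h import *
go([.54,.045,.23],20)"
```

```text
time_s: 1.1
ee_pos: [0.4127, -0.1257, 0.2301]
tcp_rot: [-180.0, 0.0, 19.5]
force: [1.8, -0.6, 0.5]
width: 0.0585
grip_force: 0.0
d [ 177.  -118.4    0. ] roll -0.5 j [-16.9   5.7  -7.8  76.5  -0.  143.5] F [ 1.8 -0.6  0.5] t 1.1
```

```bash
python3 -m inch '[30,-20,0,0,30,-20,0,0,30,-20,0,0,30,-20,0,0,30,-20,0,0,20,-14,0,0,7,-4,0,0,0,0,0,0]'
python3 - <<'E'
from h import *
m=snap('wrist','w1.png'); print(m); go([.567,.061,.12],20)
import pickle; pickle.dump(m,open('w1.pkl','wb'))
a=cv2.imread('pics/w1.png'); cv2.imwrite('pics/w1b.png',cv2.resize(a,(768,576),interpolation=cv2.INTER_CUBIC))
E
```

```text
time_s: 1.77
ee_pos: [0.5402, 0.0444, 0.2292]
tcp_rot: [-180.0, 0.1, 19.7]
force: [-0.2, 1.0, 0.1]
width: 0.0586
grip_force: 0.0
{'camera_matrix': array([[272.92415142,   0.        , 250.17246882],
       [  0.        , 272.92415142, 189.47483103],
       [  0.        ,   0.        ,   1.        ]]), 'xyz': array([0.60164351, 0.06756725, 0.38468653]), 'orientation': array([-1.52335825e+01,  2.39334215e-02, -7.03240299e+01])}
d [ 32.3  -7.5 109.3] roll -0.4 j [  4.6  18.4   8.1  79.9  -0.  165. ] F [-0.7 -0.  -0.2] t 1.8167
```

View pics/w1b.png

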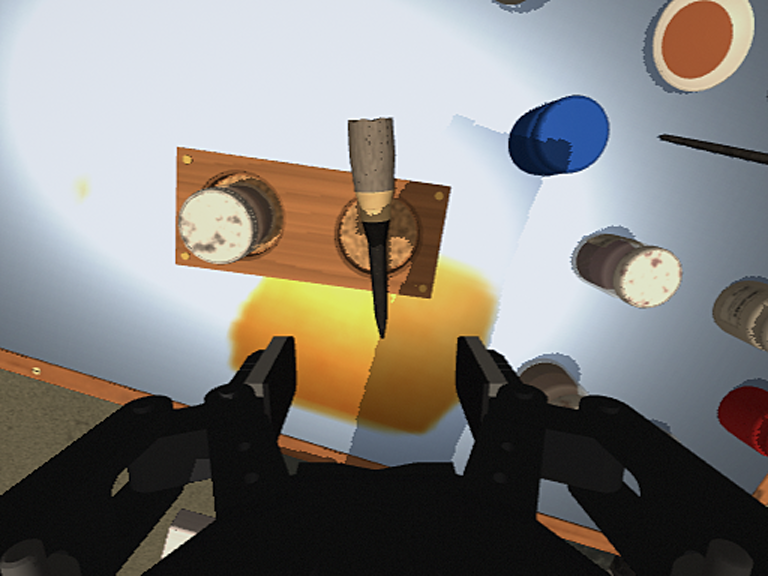

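The rack corners are at (178,148), (450,187), (431,298) and (177,264). The well mouth is around (378,233), the ferrule spans (374,193) to (376,221), the head end is at (371,119) and the tip at (381,337).

Run:
```python
from h import *
import pickle; m=pickle.load(open('w1.pkl','rb'))
for n,u,v,z in [('c',178,148,.03),('c',450,187,.03),('c',431,298,.03),('c',177,264,.03),('well',378,233,.03),('wl',336,235,.03),('wr',420,235,.03),('head',371,119,.055),('ferL',374,193,.062),('ferR',376,221,.058),('fw1',357,193,.05),('fw2',391,196,.05),('tip',381,337,.042)]:
    print(n,ray(m,u/1.5,v/1.5,z).round(4)[:2])
```

```text
c [0.5654 0.2273]
c [0.6119 0.0044]
c [ 0.5155 -0.0167]
c [0.4689 0.2069]
well [0.5548 0.0485]
wl [0.5409 0.0823]
wr [0.5655 0.0135]
head [0.6372 0.0838]
ferL [0.5871 0.0635]
ferR [0.567  0.0547]
fw1 [0.582  0.0762]
fw2 [0.5889 0.0498]
tip [0.4691 0.0149]
```

```bash
python3 -m inch '[9,-1,20,-1,9,-1,25,-1,9,-1,35,0,8,-1,35,0,0,0,30,0,0,0,0,0]'
python3 - <<'E'
from h import *
go([.570,.058,.05],21.5)
E
```

```text
time_s: 2.32
ee_pos: [0.565, 0.0568, 0.0788]
tcp_rot: [-179.8, 0.8, 21.4]
force: [-0.4, -0.8, -0.8]
width: 0.0586
grip_force: 0.0
d [ 5.5  0.8 28.7] roll -0.1 j [  5.8  27.4  -1.5  61.9  -0.  164.3] F [-0.4 -0.8 -0.8] t 2.3167
```

```bash
python3 -m inch '[4,0,12,0,0,0,10,0,0,0,4,0,0,0,0,0,0,0,0,0]'
python3 - <<'E'
from h import *
go([.570,.058,.05],21.5)
E
python3 -m inch '[0,0,0,0,0,0,0,0,0,0,0,0,0,0,0,0,0,0,0,0,0,0,0,0,0,0,0,0,0,0,0,0]' 200 45
```

```text
time_s: 2.73
ee_pos: [0.5754, 0.0604, 0.0604]
tcp_rot: [180.0, -0.1, 21.5]
force: [0.3, -0.3, -0.3]
width: 0.0585
grip_force: 0.0
d [-5.9  0.2 10.4] roll 0.0 j [  6.   28.9  -2.1  59.   -0.  164.5] F [ 0.3 -0.3 -0.3] t 2.7333
time_s: 3.4
ee_pos: [0.5747, 0.0605, 0.0593]
tcp_rot: [-180.0, 0.0, 21.5]
force: [0.7, 0.2, -0.4]
width: 0.0186
grip_force: 0.0
```

```bash
python3 -m inch '[0,0,0,0]' 80
python3 - <<'E'
from h import *
print(arm.read_state()['width'])
m=snap('wrist','w2.png')
import pickle; pickle.dump(m,open('w2.pkl','wb'))
a=cv2.imread('pics/w2.png')[60:360,80:480]; cv2.imwrite('pics/w2b.png',cv2.resize(a,(800,600),interpolation=cv2.INTER_CUBIC))
E
```

```text
time_s: 3.48
ee_pos: [0.5747, 0.0605, 0.0593]
tcp_rot: [-180.0, 0.0, 21.5]
force: [0.3, 0.5, 0.5]
width: 0.0294
grip_force: 0.0
0.029382967384720755
```

View pics/w2b.png

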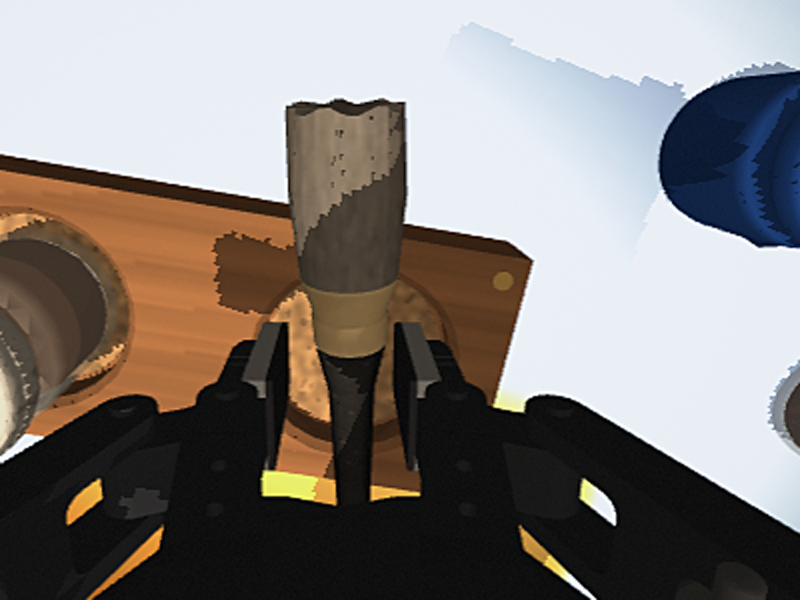

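The pads straddle the handle just behind the ferrule, with the ferrule at (350,290-355) in the crop, and the brush is undisturbed. I'll locate the ferrule precisely.

Run:
```python
from h import *
import pickle; m=pickle.load(open('w2.pkl','rb'))
for n,u,v,z in [('head',346,103,.055),('ferFront',347,290,.062),('ferBack',350,357,.060),('fw1',315,325,.046),('fw2',388,325,.046),('hand',352,480,.05)]:
    print(n,ray(m,80+u/2,60+v/2,z).round(4)[:2])
for x in (-11,0,11):
  c,s=np.cos(np.radians(21.5)),np.sin(np.radians(21.5))
  for z in (.0593,.043):
    print(x,z,(proj(m,[.5747+x/1000*c,.0605+x/1000*s,z])-[80,60])*2)
go([.584,.064,.05],21.5)
```

```text
head [0.6378 0.0849]
ferFront [0.5886 0.0651]
ferBack [0.5681 0.0559]
fw1 [0.5685 0.0683]
fw2 [0.5773 0.0458]
hand [0.5203 0.0359]
-11 0.0593 [344.00996073 365.26044696]
-11 0.043 [343.70337702 343.7434736 ]
0 0.0593 [344.07615824 332.4329523 ]
0 0.043 [343.7590633  313.40061428]
11 0.0593 [344.14467235 298.45664663]
11 0.043 [343.8165281  282.08866235]
d [10.   0.1  9.3] roll 0.0 j [  6.   28.9  -2.2  58.9   0.  164.5] F [0.2 0.2 0.4] t 3.5333
```

```bash
python3 -m inch '[1,0,4,0,1,0,4,0,0,0,2,0,0,0,0,0,0,0,0,0]'
python3 -m inch '[0,0,0,0,0,0,0,0,0,0,0,0,0,0,0,0,0,0,0,0]' 200 45
python3 -m inch '[0,0,0,0,0,0,0,0,0,0,0,0,0,0,0,0]'
```

```text
time_s: 3.95
ee_pos: [0.5763, 0.0612, 0.0488]
tcp_rot: [-180.0, 0.1, 21.5]
force: [0.3, 0.5, -0.9]
width: 0.0584
grip_force: 0.0
time_s: 4.37
ee_pos: [0.5767, 0.0612, 0.0494]
tcp_rot: [180.0, -0.0, 21.5]
force: [-0.1, -0.2, 0.4]
width: 0.0187
grip_force: 0.0
time_s: 4.7
ee_pos: [0.5766, 0.0612, 0.0493]
tcp_rot: [180.0, -0.0, 21.5]
force: [0.1, -0.4, -0.1]
width: 0.0183
grip_force: 0.0
```

Run:
```python
from h import *
m=snap('wrist','w3.png'); snap('side','s3.png')
a=cv2.imread('pics/w3.png')[60:360,80:480]; a=cv2.resize(a,(400,300))
b=cv2.imread('pics/s3.png')[160:280,180:340]; b=cv2.resize(b,(400,300),interpolation=cv2.INTER_CUBIC)
cv2.imwrite('pics/w3b.png',np.hstack([a,b]))
```

```text
(no output)
```

View pics/w3b.png

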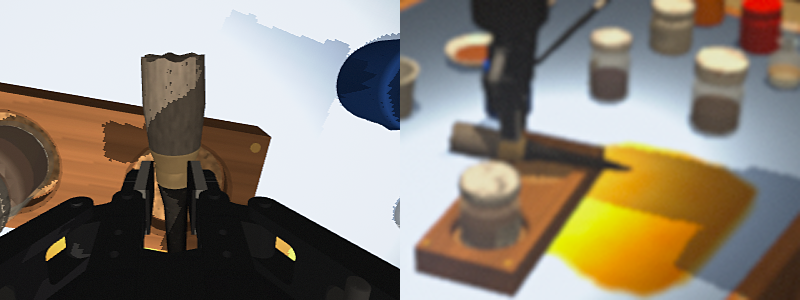

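The pads straddle the rear of the ferrule and have nearly touched it. The 200 count simply stopped short, so I'll close fully.

```bash
python3 -m inch '[0,0,0,0,0,0,0,0,0,0,0,0,0,0,0,0,0,0,0,0]' 255 45
```

```text
time_s: 5.22
ee_pos: [0.5766, 0.0612, 0.0493]
tcp_rot: [180.0, -0.0, 21.5]
force: [0.6, -0.6, 0.2]
width: 0.0003
grip_force: 0.0
```

Run:
```python
from h import *
m=snap('wrist','w4.png'); snap('side','s4.png'); snap('scene','c4.png')
a=cv2.imread('pics/w4.png')[150:300,150:350]; a=cv2.resize(a,(400,300),interpolation=cv2.INTER_CUBIC)
b=cv2.imread('pics/s4.png')[180:255,190:290]; b=cv2.resize(b,(400,300),interpolation=cv2.INTER_CUBIC)
c=cv2.imread('pics/c4.png')[180:255,150:250]; c=cv2.resize(c,(400,300),interpolation=cv2.INTER_CUBIC)
cv2.imwrite('pics/w4b.png',np.vstack([np.hstack([a,b]),np.hstack([c,c*0])]))
```

```text
(no output)
```

View pics/w4b.png

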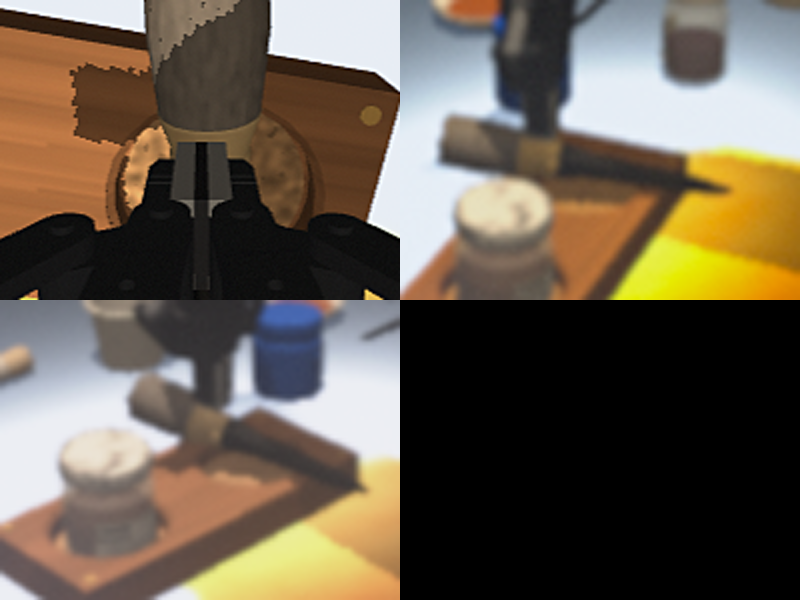

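The shut fingers sit above the ferrule in all three views, so either the brush or the TCP height isn't what I assumed. I'll triangulate the fingertips and the brush using both fixed cameras.

Run:
```python
from h import *
ms={n:arm.camera_model(n) for n in('scene','side','wrist')}
def tri(obs):
    A=np.zeros((3,3));b=np.zeros(3)
    for n,u,v in obs:
        m=ms[n];c=np.array(m['xyz']);d=ray(m,u,v,0)-c;d/=np.linalg.norm(d);P=np.eye(3)-np.outer(d,d);A+=P;b+=P@c
    return np.linalg.solve(A,b).round(4)
S=lambda u,v:('side',190+u/4,180+v/4); C=lambda u,v:('scene',150+u/4,180+(v-300)/4); W=lambda u,v:('wrist',150+u/2,150+v/2)
print('tip',tri([S(137,137),C(213,405)]),tri([S(137,137),C(213,405),W(201,143)]))
print('ferrule mid', tri([S(140,156),C(206,428)]), 'brush tip',tri([S(328,188),C(365,490)]), 'head end',tri([S(43,143),C(133,400)]))
print(ms['wrist']['xyz'],ms['wrist']['orientation'],arm.read_state()['ee_pos'],arm.tip_extent)
for z in (.03,.045,.06):print(z,ray(ms['side'],*S(137,137)[1:],z),ray(ms['scene'],*C(213,405)[1:],z))
for p in ([.5766,.0612,.032],[.5766,.0612,.049],[.5766,.0612,.065]): print([ (proj(ms['side'],p)-[190,180])*4,(proj(ms['scene'],p)-[150,180])*4+[0,300],(proj(ms['wrist'],p)-150)*2])
```

```text
tip [0.58   0.06   0.0583] [0.5805 0.0616 0.0581]
ferrule mid [0.5697 0.071  0.0509] brush tip [0.4658 0.0136 0.0341] head end [0.6281 0.0952 0.0534]
[0.63705765 0.08627262 0.20489452] [-1.51487095e+01  2.67225220e-03 -6.84958054e+01] [0.57658127 0.06121294 0.04929775] 0.017
0.03 [0.6083441 0.0232269 0.03     ] [0.62870944 0.03278912 0.03      ]
0.045 [0.59294488 0.04319497 0.045     ] [0.60347477 0.0467602  0.045     ]
0.06 [0.57754567 0.06316303 0.06      ] [0.57824009 0.06073128 0.06      ]
[array([141.22147844, 173.72238829]), array([214.8724827 , 442.43980217]), array([203.82635886, 132.30522284])]
[array([140.52080199, 150.98892516]), array([214.11166297, 420.489369  ]), array([204.16467675, 152.0003148 ])]
[array([139.85199434, 129.28944616]), array([213.38531734, 399.53354911]), array([204.54976239, 174.41798051])]
```

Triangulation puts the real fingertips about 9 mm above the reported TCP when shut, and about 17 mm above it at 58 mm opening. So I have to go about 26 mm lower than the stated geometry implies. I'll open, then go down in small steps and watch the force.

```bash
python3 -m inch '[0,0,0,0,0,0,0,0,0,0,0,0,0,0,0,0,0,0,0,0]' 80 40; python3 -m inch '[0,0,5,0,0,0,5,0,0,0,5,0,0,0,0,0]'; python3 -m inch '[0,0,4,0,0,0,4,0,0,0,4,0,0,0,0,0]'
python3 - <<'E'
from h import *
m=snap('wrist','w5.png'); snap('side','s5.png')
a=cv2.imread('pics/w5.png')[150:300,150:350]; a=cv2.resize(a,(400,300),interpolation=cv2.INTER_CUBIC)
b=cv2.imread('pics/s5.png')[180:255,190:290]; b=cv2.resize(b,(400,300),interpolation=cv2.INTER_CUBIC)
cv2.imwrite('pics/w5b.png',np.hstack([a,b]))
E
```

```text
time_s: 5.78
ee_pos: [0.5766, 0.0612, 0.0493]
tcp_rot: [-180.0, -0.0, 21.5]
force: [0.2, -0.1, 0.0]
width: 0.0583
grip_force: 0.0
time_s: 6.12
ee_pos: [0.5754, 0.0611, 0.0326]
tcp_rot: [-180.0, 0.2, 21.5]
force: [0.3, 0.5, -0.2]
width: 0.0585
grip_force: 0.0
time_s: 6.45
ee_pos: [0.5759, 0.0611, 0.0212]
tcp_rot: [-180.0, 0.1, 21.5]
force: [1.4, 0.4, 0.1]
width: 0.0587
grip_force: 0.0
```

View pics/w5b.png

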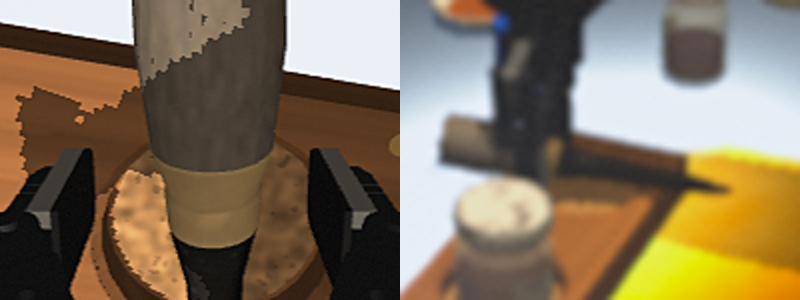

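The near finger now overlaps the ferrule in the side view, and the pads bracket it in the wrist view with no contact force. Closing now.

```bash
python3 -m inch '[0,0,0,0,0,0,0,0,0,0,0,0,0,0,0,0,0,0,0,0,0,0,0,0]' 255 45; python3 -c "
from h import *
go([.57,.06,.16],21.5)"
```

```text
time_s: 7.05
ee_pos: [0.5771, 0.0611, 0.0228]
tcp_rot: [180.0, -0.1, 21.5]
force: [-0.2, -0.3, 2.6]
width: 0.0286
grip_force: 43.7
d [  -6.8   -1.5 -137.2] roll 0.0 j [  6.1  31.4  -4.2  54.4  -0.  164.5] F [-0.2 -0.3  2.6] t 7.05
```

```bash
python3 -m inch '[0,0,-8,0,0,0,-15,0,0,0,-25,0,0,0,-30,-4,0,0,-30,-7,0,0,-20,-7,0,0,-8,-7,0,0,0,-7,0,0,0,-7,0,0,0,-7,0,0,0,-7,0,0,0,-7]'; python3 -m inch '[0,0,0,-7,0,0,0,-7,0,0,0,-7,0,0,0,-7,0,0,0,-7,0,0,0,-7,0,0,0,-7,0,0,0,-7,0,0,0,-7,0,0,0,-7,0,0,0,-7,0,0,0,-7]'; python3 -c "
from h import *
go([.51,.36,.16],180)"
```

```text
time_s: 8.05
ee_pos: [0.5762, 0.0614, 0.1584]
tcp_rot: [-180.0, -0.0, 81.9]
force: [0.2, -0.2, -0.4]
width: 0.028
grip_force: 43.8
time_s: 9.05
ee_pos: [0.5761, 0.0614, 0.1584]
tcp_rot: [180.0, -0.1, 165.9]
force: [0.4, -0.1, -0.5]
width: 0.0282
grip_force: 43.8
d [137.  273.5  -1.5] roll -14.1 j [ 6.1 24.6  6.6 72.1  0.  20.2] F [ 0.4 -0.1 -0.5] t 9.05
```

```bash
python3 -m inch '[0,0,0,-7,0,0,0,-7,6,20,0,0,7,33,0,0,7,33,0,0,7,33,0,0,7,33,0,0,7,33,0,0,7,33,0,0,7,33,0,0,7,33,0,0,4,15,0,0]'; python3 -m inch '[0,0,0,0,0,0,25,0,0,0,35,0,0,0,30,0,0,0,20,0,0,0,8,0,0,0,0,0]'; python3 -c "
from h import *
go([.51,.36,.0],180)"
```

```text
time_s: 10.05
ee_pos: [0.5114, 0.3648, 0.1582]
tcp_rot: [179.9, -0.0, 179.7]
force: [-0.8, 0.3, -0.6]
width: 0.0279
grip_force: 43.9
time_s: 10.63
ee_pos: [0.5115, 0.3585, 0.0377]
tcp_rot: [-179.8, -0.3, 179.5]
force: [-0.5, -0.6, -0.9]
width: 0.0281
grip_force: 43.9
d [ 1.4  1.6 37.7] roll -0.5 j [35.  35.1  5.2 60.4 -0.  35.6] F [-0.5 -0.6 -0.9] t 10.6333
```

```bash
python3 -m inch '[0,0,15,0,0,0,13,0,0,0,7,0,0,0,3,0,0,0,0,0,0,0,0,0]';python3 -m inch '[0,0,2,0,0,0,2,0,0,0,0,0,0,0,0,0]'; python3 -m inch '[0,0,1,0,0,0,1,0,0,0,0,0]'
```

```text
time_s: 11.13
ee_pos: [0.5138, 0.3611, 0.0035]
tcp_rot: [179.9, 0.1, 179.5]
force: [-0.4, 0.5, -0.8]
width: 0.0278
grip_force: 43.9
time_s: 11.47
ee_pos: [0.513, 0.3608, -0.0016]
tcp_rot: [-180.0, 0.0, 179.5]
force: [-0.6, 0.7, -0.1]
width: 0.028
grip_force: 43.9
time_s: 11.72
ee_pos: [0.5129, 0.3607, -0.0039]
tcp_rot: [-180.0, -0.0, 179.5]
force: [-0.3, -0.2, -0.4]
width: 0.0278
grip_force: 43.9
```

```bash
python3 -m inch '[0,0,1,0,0,0,1,0,0,0,0,0]'; python3 -m inch '[0,0,1,0,0,0,1,0,0,0,0,0]'
```

```text
time_s: 11.97
ee_pos: [0.5129, 0.3606, -0.006]
tcp_rot: [-180.0, -0.0, 179.5]
force: [0.2, -1.2, -0.5]
width: 0.0279
grip_force: 43.9
time_s: 12.22
ee_pos: [0.5132, 0.3608, -0.0071]
tcp_rot: [180.0, 0.0, 179.5]
force: [-1.3, -1.0, 3.1]
width: 0.0279
grip_force: 44.0
```

```bash
python3 -m inch '[0,0,0,0,0,0,0,0,0,0,0,0,0,0,0,0,0,0,0,0]' 60; python3 -m inch '[0,0,-8,0,0,0,-20,0,0,0,-35,0,0,0,-40,0,0,0,-40,0,0,0,-30,0]'
python3 - <<'E'
from h import *
m=snap('side','s6.png'); snap('scene','c6.png')
b=cv2.imread('pics/s6.png')[135:325,70:350]; cv2.imwrite('pics/s6b.png',cv2.resize(b,(800,543),interpolation=cv2.INTER_CUBIC))
E
```

```text
time_s: 12.63
ee_pos: [0.5131, 0.3607, -0.0078]
tcp_rot: [-180.0, -0.0, 179.5]
force: [-0.2, -0.7, -0.7]
width: 0.0653
grip_force: 0.0
time_s: 13.13
ee_pos: [0.5138, 0.3613, 0.1698]
tcp_rot: [179.9, 0.2, 179.5]
force: [-0.2, 0.5, 0.3]
width: 0.0655
grip_force: 0.0
```

View pics/s6b.png

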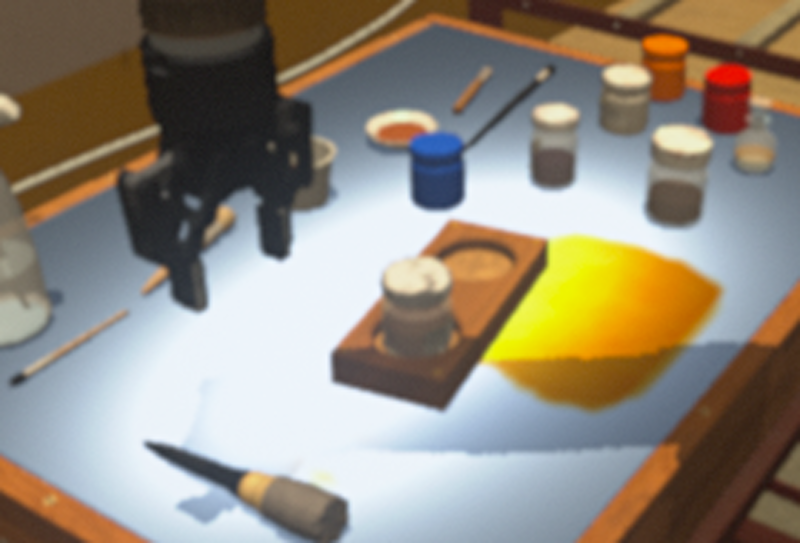

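The brush lies on the box at crop (250,490), clear of the rack. The well is open at crop (476,263), and the tub lid is at (626,80).

Run:
```python
from h import *
m=arm.camera_model('side'); k=800/280
f=lambda u,v,z:ray(m,70+(u+.5)/k-.5,135+(v+.5)/k-.5,z).round(4)[:2]
print('well',f(476,263,.03),f(434,263,.03),f(517,263,.03)); print('tublid',f(626,80,.066),'bottomL/R at z0',f(604,118,.0),f(649,120,0))
go([.60,-.31,.2],-60)
```

```text
well [0.546  0.0559] [0.577  0.0766] [0.5157 0.0357]
tublid [ 0.5922 -0.2951] bottomL/R at z0 [ 0.6309 -0.318 ] [ 0.5852 -0.3423]
d [ -89.3 -672.2  -30.8] roll 59.5 j [35.1 29.4 16.6 76.4 -0.  35.6] F [0.5 0.7 0.3] t 13.2333
```

```bash
python3 -m inch '[-2,-18,-10,0,-5,-35,-15,0,-5,-40,-5,0,-5,-40,0,0,-5,-40,0,0,-5,-40,0,0,-5,-40,0,0,-5,-40,0,0,-5,-40,0,0,-5,-40,0,0,-5,-40,0,0,-5,-40,0,0]' 0; python3 -m inch '[-4,-38,0,0,-4,-38,0,0,-4,-38,0,0,-4,-38,0,0,0,-20,0,0,0,0,0,-7,0,0,0,-7,0,0,0,-7,0,0,0,-7,0,0,0,-7,0,0,0,-7,0,0,0,-7]';  python3 -m inch '[0,0,0,-7,0,0,0,0,0,0,0,0]'
python3 - <<'E'
from h import *
import pickle
m=snap('wrist','w7.png'); pickle.dump(m,open('w7.pkl','wb'))
print(m['xyz'],'pred lid px',proj(m,[.598,-.308,.066]),'base',proj(m,[.598,-.308,0])); go([.598,-.308,.1],235)
a=cv2.imread('pics/w7.png')
cv2.imwrite('pics/w7b.png',cv2.resize(a,(768,576),interpolation=cv2.INTER_CUBIC))
h=cv2.cvtColor(a,cv2.COLOR_BGR2HSV); w=((h[...,1]<70)&(h[...,2]>150)).astype('u1')*255
n,l,s,c=cv2.connectedComponentsWithStats(w)
print([(s[i].tolist(),c[i].round(1).tolist()) for i in range(1,n) if s[i,4]>150])
E
```

```text
time_s: 14.23
ee_pos: [0.5659, -0.0946, 0.1953]
tcp_rot: [180.0, -0.0, 179.5]
force: [1.8, 0.9, 0.9]
width: 0.0856
grip_force: 0.0
time_s: 15.23
ee_pos: [0.5806, -0.2648, 0.1949]
tcp_rot: [180.0, -0.0, -131.1]
force: [0.0, 0.7, 0.1]
width: 0.0856
grip_force: 0.0
time_s: 15.48
ee_pos: [0.5807, -0.2647, 0.1951]
tcp_rot: [180.0, -0.0, -124.7]
force: [-0.1, -0.6, -0.2]
width: 0.0854
grip_force: 0.0
[ 0.54266863 -0.31791491  0.35064242] pred lid px [211.66731251 155.47679521] base [218.63664622 148.30036434]
d [ 25.7 -38.8  95.1] roll 0.4 j [-24.5  30.5  21.6  81.1  -0.  -79.9] F [0.1 0.3 0.5] t 15.5333
[([332, 49, 35, 32, 689], [350.0, 64.3]), ([184, 132, 47, 45, 1328], [206.9, 154.1]), ([390, 158, 33, 12, 195], [410.3, 163.1]), ([156, 165, 295, 158, 22344], [278.8, 239.5]), ([480, 205, 32, 58, 871], [501.5, 224.6]), ([71, 216, 28, 20, 195], [83.9, 225.0]), ([160, 295, 43, 14, 186], [179.4, 299.8])]
```

Run:
```python
from h import *
import pickle; m=pickle.load(open('w7.pkl','rb'))
p=ray(m,207.3,154.2,.066); print(p)
a=cv2.imread('pics/w7.png')
g=cv2.cvtColor(a,cv2.COLOR_BGR2GRAY)
print(g[154,170:250:2].tolist()); print(g[120:200:2,208].tolist())
go([p[0],p[1],.1],235)
```

```text
[ 0.60094714 -0.31166266  0.066     ]
[78, 78, 78, 79, 80, 79, 89, 143, 146, 146, 146, 146, 145, 146, 145, 147, 147, 147, 147, 148, 145, 147, 143, 146, 147, 147, 146, 146, 146, 147, 142, 103, 81, 94, 93, 96, 96, 96, 96, 97]
[79, 79, 80, 82, 102, 142, 126, 141, 150, 147, 151, 150, 150, 149, 146, 138, 135, 148, 140, 134, 138, 144, 142, 120, 140, 143, 142, 142, 143, 90, 92, 93, 95, 94, 95, 95, 87, 151, 149, 151]
d [ 27.1 -43.3  95.1] roll 0.4 j [-24.5  30.5  21.6  81.1  -0.  -79.9] F [0.1 0.3 0.5] t 15.5333
```

View pics/w7b.png

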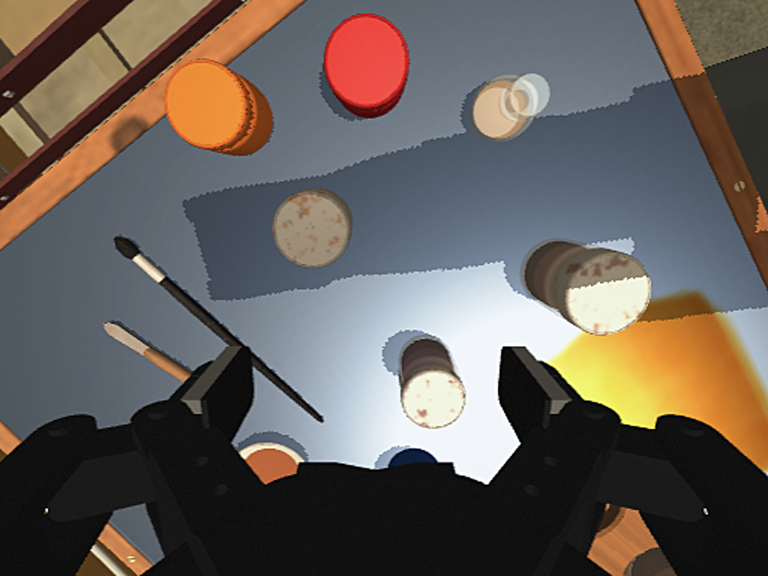

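The tub's opaque lid is at (312,229), 52 px across in full-size pixels, which matches 54 mm. The orange and red decoys at (210,105) and (367,62) are clear of the finger line.

```bash
python3 -m inch '[5,-8,10,0,9,-14,30,0,9,-14,30,0,5,-7,25,0,0,0,15,0,0,0,0,0,0,0,0,0]'
python3 - <<'E'
from h import *
import pickle; m=pickle.load(open('w7.pkl','rb'))
p=ray(m,208,152.7,.066); print(p); go([p[0],p[1],.012],235)
m=snap('wrist','w8.png'); a=cv2.imread('pics/w8.png')
h=cv2.cvtColor(a,cv2.COLOR_BGR2HSV); q=proj(m,[p[0],p[1],.066]);print(q)
w=((h[...,2]>125)&(h[...,1]<90)).astype('u1')*255
n,l,s,c=cv2.connectedComponentsWithStats(w)
print([(s[i].tolist(),c[i].round(1).tolist()) for i in range(1,n) if s[i,4]>300])
E
```

```text
time_s: 16.12
ee_pos: [0.5995, -0.3123, 0.0834]
tcp_rot: [179.8, -0.0, -124.6]
force: [0.2, -0.1, -0.4]
width: 0.0855
grip_force: 0.0
[ 0.59940534 -0.31249773  0.066     ]
d [ 0.2 -0.3 71.4] roll 0.4 j [-27.5  38.4  18.5  70.3  -0.  -83. ] F [ 0.2 -0.1 -0.4] t 16.1167
[248.15277134 216.26387702]
[([42, 0, 85, 45, 1145], [83.4, 11.4]), ([159, 0, 143, 128, 8769], [225.7, 56.8]), ([159, 0, 353, 319, 60477], [364.8, 170.6]), ([0, 20, 56, 83, 2660], [21.0, 60.2]), ([396, 69, 46, 47, 1664], [418.6, 91.9]), ([0, 99, 148, 208, 15235], [56.2, 208.0]), ([51, 336, 58, 48, 1746], [82.6, 363.6]), ([391, 336, 54, 48, 1747], [416.7, 362.8])]
```

```bash
python3 -m inch '[0,0,10,0,0,0,15,0,0,0,10,0,0,0,0,0]'; python3 -m inch '[0,0,15,0,0,0,12,0,0,0,6,0,0,0,0,0,0,0,0,0]';python3 -c "
from h import *
go([.5994,-.3125,.013],235)"
```

```text
time_s: 16.5
ee_pos: [0.5993, -0.3114, 0.0484]
tcp_rot: [179.8, -0.0, -124.5]
force: [-0.4, 0.7, -0.4]
width: 0.0853
grip_force: 0.0
time_s: 16.92
ee_pos: [0.6003, -0.3121, 0.017]
tcp_rot: [179.9, -0.0, -124.5]
force: [-0.2, 0.4, 0.1]
width: 0.0854
grip_force: 0.0
d [0.8 0.5 4. ] roll 0.5 j [-27.5  41.5  13.7  62.3   0.  -83. ] F [-0.2  0.4  0.1] t 16.9167
```

```bash
python3 -m inch '[0,0,3,0,0,0,0,0]';python3 -m inch '[0,0,0,0,0,0,0,0,0,0,0,0,0,0,0,0,0,0,0,0,0,0,0,0]' 255 60
python3 - <<'E'
from h import *
m1=snap('side','s9.png'); ms={'side':m1}
go([.552,.0475,.17],235)
E
```

```text
time_s: 17.08
ee_pos: [0.6009, -0.3124, 0.0147]
tcp_rot: [-180.0, 0.0, -124.5]
force: [-0.4, -0.1, 0.3]
width: 0.0852
grip_force: 0.0
time_s: 17.58
ee_pos: [0.6013, -0.3128, 0.0156]
tcp_rot: [-179.9, 0.0, -124.5]
force: [0.6, -1.1, 5.5]
width: 0.0521
grip_force: 63.4
d [-269.1  244.2 -155. ] roll 0.5 j [-27.5  41.6  13.6  61.9  -0.  -83. ] F [-0.2 -0.2  5.7] t 17.6333
```

```bash
python3 -m inch '[0,0,-5,0,0,0,-12,0,0,0,-20,0,0,0,-30,0,0,0,-35,0,0,0,-30,0,0,0,-20,0,0,0,-3,0,0,0,0,0]'
python3 - <<'E'
from h import *
go([.552,.0475,.17],235)
E
```

```text
time_s: 18.38
ee_pos: [0.6013, -0.3126, 0.1713]
tcp_rot: [-179.8, 0.0, -124.5]
force: [0.1, -0.0, -2.0]
width: 0.0521
grip_force: 63.0
d [-269.   244.5    0.6] roll 0.5 j [-27.5  35.8  27.   81.    0.  -83. ] F [ 0.1 -0.  -2. ] t 18.3833
```

```bash
python3 -m inch '[-13,12,0,0,-25,23,0,0,-27,24,0,0,-27,24,0,0,-27,24,0,0,-27,24,0,0,-27,24,0,0,-27,24,0,0,-27,24,0,0,-22,22,0,0,-15,15,0,0,-5,4,0,0]'; python3 -m inch '[0,0,0,0,0,0,0,0,0,0,0,0]'
python3 - <<'E'
from h import *
go([.552,.0475,.0306],235)
# refine well centre: fit ellipse on side image s6
from scipy.optimize import least_squares
m=arm.camera_model('side'); k=800/280
P=[ray(m,70+(u+.5)/k-.5,135+(v+.5)/k-.5,.03)[:2] for u,v in [(434,263),(517,263),(550,240),(335,355),(445,383),(452,221)]]
print(np.round(P,4))
E
```

```text
time_s: 19.38
ee_pos: [0.5487, 0.0509, 0.1666]
tcp_rot: [179.7, -0.2, -124.2]
force: [-0.2, 0.4, -2.4]
width: 0.0521
grip_force: 63.2
time_s: 19.63
ee_pos: [0.5513, 0.0464, 0.1683]
tcp_rot: [179.9, -0.1, -124.5]
force: [-0.3, -0.5, -1.7]
width: 0.0524
grip_force: 63.2
d [-1.500e+00 -1.000e-01  1.377e+02] roll 0.5 j [  4.8  21.3   3.2  72.   -0.  -50.6] F [-0.3 -0.5 -1.7] t 19.6333
[[ 0.577   0.0766]
 [ 0.5157  0.0357]
 [ 0.5123 -0.0137]
 [ 0.5605  0.2284]
 [ 0.4666  0.209 ]
 [ 0.6072  0.0085]]
```

```bash
python3 -m inch '[-2,-1,15,0,0,0,30,0,0,0,35,0,0,0,20,0,0,0,10,0,0,0,2,0,0,0,0,0,0,0,0,0]'; python3 -m inch '[0,0,4,0,0,0,4,0,0,0,2,0,0,0,0,0]'
python3 - <<'E'
from h import *
go([.553,.0475,.0306],235)
E
```

```text
time_s: 20.3
ee_pos: [0.555, 0.0482, 0.0587]
tcp_rot: [-179.9, 0.1, -124.5]
force: [0.4, -0.5, -0.8]
width: 0.0522
grip_force: 63.2
time_s: 20.63
ee_pos: [0.5534, 0.0488, 0.0472]
tcp_rot: [180.0, -0.0, -124.5]
force: [0.1, 0.2, -0.7]
width: 0.0525
grip_force: 63.2
d [ 1.2 -0.4 16.6] roll 0.5 j [  5.   27.4  -6.8  55.8   0.  -50.5] F [ 0.1  0.2 -0.7] t 20.6333
```

```bash
python3 -m inch '[1,0,3,0,0,0,2,0,0,0,0,0]'; python3 -m inch '[0,0,2,0,0,0,2,0,0,0,0,0]';python3 -m inch '[0,0,2,0,0,0,2,0,0,0,0,0]'
```

```text
time_s: 20.88
ee_pos: [0.5526, 0.0478, 0.0418]
tcp_rot: [180.0, -0.0, -124.5]
force: [-0.1, -0.2, -2.0]
width: 0.0521
grip_force: 63.2
time_s: 21.13
ee_pos: [0.5527, 0.0479, 0.0378]
tcp_rot: [180.0, -0.0, -124.5]
force: [0.6, 0.2, -2.1]
width: 0.0524
grip_force: 63.2
time_s: 21.38
ee_pos: [0.5527, 0.0478, 0.0338]
tcp_rot: [180.0, -0.0, -124.5]
force: [-0.2, 0.6, -2.3]
width: 0.0523
grip_force: 63.2
```

Free so far, and already below the chamfer. 3 mm remain.

```bash
python3 -m inch '[0,0,1,0,0,0,1,0,0,0,0,0]'; python3 -m inch '[0,0,1,0,0,0,0,0]'; python3 -m inch '[0,0,1,0,0,0,0,0]'
```

```text
time_s: 21.63
ee_pos: [0.5529, 0.0479, 0.0321]
tcp_rot: [180.0, -0.0, -124.5]
force: [0.1, 0.5, -1.8]
width: 0.0523
grip_force: 63.2
time_s: 21.8
ee_pos: [0.5529, 0.0479, 0.0312]
tcp_rot: [180.0, -0.0, -124.5]
force: [-0.4, -1.4, -2.1]
width: 0.0524
grip_force: 63.2
time_s: 21.97
ee_pos: [0.5532, 0.0479, 0.0307]
tcp_rot: [-180.0, 0.0, -124.5]
force: [-1.5, 0.0, 0.6]
width: 0.0524
grip_force: 63.5
```

```bash
python3 -m inch '[0,0,1,0,0,0,0,0]'; python3 -m inch '[0,0,0,0,0,0,0,0,0,0,0,0,0,0,0,0,0,0,0,0,0,0,0,0]' 20; python3 -m inch '[0,0,-10,0,0,0,-20,0,0,0,-35,0,0,0,-40,0,0,0,-40,0,0,0,-30,0,0,0,0,0,0,0,0,0]'
python3 - <<'E'
from h import *
m=snap('wrist','wA.png'); a=cv2.imread('pics/wA.png'); m2=snap('side','sA.png'); b=cv2.imread('pics/sA.png')
h=cv2.cvtColor(a,cv2.COLOR_BGR2HSV)
for z in (.081,.085): print('expect lid',proj(m,[.5515,.0475,z]))
w=((h[...,2]>150)&(h[...,1]<70)).astype('u1')
q=proj(m,[.5515,.0475,.081]).astype(int)
x,y=q; print(h[y,x-50:x+50:3,2].tolist(),h[y,x-50:x+50:3,1].tolist()); print(h[y-50:y+50:3,x,2].tolist())
sq=proj(m2,[.5515,.0475,.081]).astype(int); print(sq); 
hs=cv2.cvtColor(b,cv2.COLOR_BGR2HSV); print(hs[sq[1]-15:sq[1]+30:2,sq[0],:].tolist()); print(hs[sq[1],sq[0]-25:sq[0]+25:2,1:].tolist())
E
```

```text
time_s: 22.13
ee_pos: [0.5532, 0.0479, 0.0306]
tcp_rot: [-180.0, 0.0, -124.5]
force: [-2.8, -0.3, 7.3]
width: 0.0523
grip_force: 64.2
time_s: 22.63
ee_pos: [0.553, 0.0479, 0.0291]
tcp_rot: [180.0, -0.0, -124.5]
force: [0.6, -0.2, -0.1]
width: 0.0788
grip_force: 0.0
time_s: 23.3
ee_pos: [0.5548, 0.048, 0.2078]
tcp_rot: [-179.7, 0.2, -124.5]
force: [0.6, 1.0, -0.8]
width: 0.0791
grip_force: 0.0
expect lid [251.83285508 177.37154948]
expect lid [251.83808631 178.21690334]
[221, 66, 75, 75, 76, 78, 80, 69, 41, 91, 118, 118, 117, 119, 118, 119, 112, 117, 113, 116, 116, 117, 115, 116, 115, 99, 112, 157, 148, 156, 150, 154, 161, 166] [27, 197, 170, 170, 164, 167, 169, 159, 180, 62, 69, 63, 61, 62, 63, 62, 68, 63, 65, 62, 62, 72, 62, 64, 62, 59, 173, 164, 165, 165, 167, 164, 163, 164]
[73, 83, 83, 79, 76, 180, 184, 59, 84, 173, 201, 141, 116, 112, 115, 118, 118, 116, 114, 115, 115, 108, 213, 208, 210, 121, 158, 151, 144, 139, 147, 136, 235, 222]
[236 207]
[[105, 40, 219], [104, 35, 226], [102, 27, 236], [104, 20, 243], [105, 17, 247], [105, 22, 237], [16, 32, 136], [18, 67, 130], [16, 64, 132], [17, 64, 132], [16, 70, 142], [18, 69, 144], [20, 56, 105], [19, 60, 102], [17, 57, 112], [19, 59, 104], [18, 61, 104], [19, 61, 104], [18, 61, 109], [18, 60, 110], [15, 98, 127], [13, 170, 174], [13, 173, 178]]
[[15, 247], [17, 247], [39, 214], [65, 137], [84, 103], [90, 94], [94, 95], [39, 130], [67, 227], [66, 193], [65, 134], [66, 132], [62, 131], [66, 132], [73, 130], [78, 131], [85, 192], [48, 207], [17, 240], [15, 247], [16, 246], [15, 247], [16, 246], [16, 246], [15, 246]]
```

The lid sits where a tub on the well floor should be: centred to within 1 px, about 50 px across, with contact at the predicted height. Nothing is touching. Handing in.

```bash
python3 -m inch '[0,0,0,0,0,0,0,0]'; python3 -c "
from bench import arm
print(arm.hand_in())"
```

```text
time_s: 23.57
ee_pos: [0.5519, 0.0478, 0.2026]
tcp_rot: [179.8, -0.1, -124.5]
force: [0.3, 0.1, 0.2]
width: 0.0788
grip_force: 0.0
the job is handed in; nothing more can be done
None
```

The brush is on the light box clear of the rack, the white tub stands upright on the floor of the empty well, and the job was handed in at about 23.6 s; I never moved the rack jar, though I didn't re-check it at the end, and the hand-in returned no verdict.

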